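Roll the amber vial onto the reading line

ROBOT

A 6-joint arm with a two-finger parallel gripper is mounted at the origin on the work surface. World frame = base frame: x ahead of the robot, y to its left, z up, the work surface at z = 0. Lengths are in m, angles in rad, forces in N, time in s.
With the tool pointing down it reaches from about 0.35 to 0.925 m from the base axis. Payload 6.4 kg.
Tool frame: the origin (TCP) lies at the very end of the fingers, on their centre line; the grasp point (between the pads) lies 19 mm behind it; x points along the fingers, z is the direction in which the jaws open and shut, and the axes are right-handed (so a half turn about x gives the same grasp; the last joint's range is limited). The gripper opens to 85 mm and grips with 20 to 120 N. Pads are 22 mm wide; open, the fingers measure 114 mm over their backs; the gripper's body (76 mm by 85 mm) begins 54 mm behind the grasp point. The pads swing forward as they close: fully open they stand 13 mm farther back than shut.
Start: joints at [-0.174, 0.245, 1.558, -0, 1.339, -0.174], TCP at [0.65, 0, 0.231] pointing down, gripper open.
Joint ranges: [-3.13, 3.13], [-1.02, 2.26], [0.13, 2.54], [-0.95, 4.09], [0.21, 2.88], [-2.74, 2.74]. Speed limits (rad/s): [2.57, 2.57, 3.14, 3.14, 3.14, 3.14].

INTERFACE

Orientations are given as a unit quaternion [x, y, z, w].
In Python, from workcell import monitor, get_image, camera_params, workorder gives the robot as it stands.
- The arm moves only by the tool apply_moves, never from a script. Its argument "commands" is a list of rows, each a list of 7 numbers: the turn, a rotation vector about the tool's x, y, z in degrees, then the shift along the tool's x, y, z in m, then the finger opening in m, from 0 to 0.0854. A call has 1 to 12 rows; each row is the pose to reach, as a shift and turn from the pose commanded when the call began, along the tool's axes at that moment; what a row does not reach only later rows make up. A row lasts 1/10 s, in which the tool goes at most 50 mm and 8.59 degrees, less where a joint would pass 70% of its speed; a pose out of reach is approached as far as the arm can. A call with a gripper value outside its range is refused whole. The fingers move at their own pace and stop on an object; "force" is the grip in N (left out, the last holds). Time passes only in rows, so rows that repeat a pose let the fingers close. It gives the time, the measured TCP pose, the force and the opening at its end, in the units of the state.
- monitor.get_state(): the state, without advancing time (a new reading comes with each control period).
- get_image(name): name is "scene" or "side" or "wrist"; returns the picture (420x560x3 uint8, blue, green, red); there is no depth.
- camera_params(name): a dict with "fx", "fy", "cx", "cy" (pixels), "cam_to_world" (4x4, takes a point from camera to world coordinates); the wrist camera has in their place "hand_eye" (4x4, takes a point from camera to tool coordinates, whose origin is the TCP and whose axes are the tool frame's). Camera axes: x right, y down, z forward; pixel columns grow to the right and rows downward; lengths in m; the calibration is good to about 2 mm. A picture is of the moment at which its call begins: read the wrist's pose just before it. camera_params takes no time and is no camera call.
- workorder.job_done(): hands the job in, once; it reports no verdict.
The state is a dict: "time": time; "q": joint angles; "qvel": joint speeds; "effort": joint torques, N m; "tcp_pos": TCP position; "eef_rot": TCP orientation; "contact_force": force on the tool from outside, world axes, zero at the start; "moment": the same for the moment, N m; "opening": finger opening in m.
Only numpy, scipy, OpenCV 4.12 (cv2) and the standard library are available. Lean on these libraries where they do the work, as an engineer would, in place of code of your own. Each camera call takes 0.05 s, during which the arm holds its last target. There are 200 camera calls.

TASK

Roll the amber glass vial sideways over the plate of the flat-bed reader, pushing on its top with your fingertips, until it rests along the orange line, centred over it. Then press the green start button all the way down and let go. Do not pick up the vial or anything else, and leave the green vial, the jar and the other things on the bench where they are.

Things in the scene. Friction and masses are not known exactly. Their poses are not given: they have to be found in the camera images.
- amber_vial: The amber vial (brown glass, white ribbed cap, paper label), to be rolled: lies on the plate, 28 mm in diameter, 62 mm long with its cap, about 35 g. Origin on its axis at mid-length, 14 mm above the plate; x along its length to the cap (y and z turn as it rolls). It starts 58 to 98 mm to one side of the line, roughly parallel to it. Slight rolling resistance: it stops soon after it is let go.
- green_vial: The green vial (green glass, blue cap), to be left alone: lies on the plate, 28 mm in diameter, 62 mm long with its cap, about 35 g. Origin on its axis at mid-length, 14 mm above the plate; x along its length to the cap (y and z turn as it rolls). It lies on the other side of the line.
- reader: The flat-bed reader, fixed: a white box 280 (x) by 300 (y) by 30 mm high; origin at the centre of its underside, z up. Its grey plate, level with its top, spans x -74 to +131 and y -141 to +141 mm of the reader, with a blue lip 4 mm high and 6 mm wide round it. The start button is on the strip at its -x side.
- line (a point): The middle of the orange line on the reader's plate, at plate height. The line runs along this point's x axis (the reader's x), is 170 mm long and 14 mm wide and flush with the plate; y points across it and z up.
- start_top (a point): The centre of the top face of the green start button, a round spring cap of 26 mm diameter that goes straight down, in a black housing 42 mm in diameter and 12 mm high on the reader's front strip. At rest its top is 18 mm above the reader's top.
- start (a joint): Travel of the start button in m: 0 at rest, 0.006 fully down; takes about 5 N to push fully down, and springs back.
- sample_jar: A standing clear jar with a red cap, 30 mm in diameter and 50 mm high, at the plate's far edge; origin at the centre of its underside. Leave it.
- beaker: A glass beaker, 68 mm in diameter, 90 mm high, on the bench to the robot's left; origin at the centre of its underside. Leave it.
- reagent_bottle: A brown bottle with a blue cap, 70 mm in diameter, 150 mm high, on the bench to the left; origin at the centre of its underside. Leave it.
- dishes: Two stacked clear dishes, 94 mm in diameter, 40 mm high together, on the bench to the right; origin at the centre of the underside. Leave them.
- slide_box: A blue slide box 100 x 85 x 30 mm on the bench to the right; origin at the centre of its underside. Leave it.
- marker: A black marker pen with a red cap, 145 mm long, 11 mm thick, lying on the bench to the left; origin below its middle. Leave it.

How it is judged:
By the outcome, as a careful person would: the job done as asked, in the order asked, and still so for the second after the job is handed in, with the robot touching nothing.
It also fails if it takes over 58 s, if anything falls off the work surface, if the arm or the gripper's body presses on something with over 40 N, if the wrist force passes 120 N, or if a joint passes its speed limit or range.

## Working session

There is one attempt and no reset: what is moved stays moved. The work goes in short steps, Python scripts to look and compute and a tool call to move; the robot and the scene stay as the last step left them, time stands still between calls to the robot, and variables do not carry over. Pictures are saved under pics/ and viewed, about 8 in all and at most 12, crops included, and the job is handed in when it is done.

Besides the shell and the picture viewer there is one more tool, called after "Request:" as name(argument=value, ...) on one line, values as JSON. apply_moves: Moves the arm, as the interface text tells. Its arguments: {"type":"object","properties":{"commands":{"type":"array","items":{"type":"array","items":{"type":"number"}}},"force":{"type":"number"}},"required":["commands"]}

```bash
mkdir -p pics; python3 - <<'E'
from workcell import monitor,get_image,camera_params
import cv2,numpy as np
s=monitor.get_state();print(s)
for n in("scene","side","wrist"):
    im=get_image(n);cv2.imwrite(f"pics/{n}0.png",im);p=camera_params(n);print(n,{k:np.round(v,4).tolist() for k,v in p.items()})
a=[cv2.imread(f"pics/{n}0.png") for n in("scene","wrist")]
E
```

```text
{'time': 0.0, 'q': array([-1.74128409e-01,  2.45813025e-01,  1.55901365e+00, -6.55208214e-06,
        1.33869288e+00, -1.74078262e-01]), 'qvel': array([-4.19376861e-05,  1.37271111e-03,  1.05247176e-03, -7.94657948e-04,
        7.22467747e-04,  1.39410882e-03]), 'effort': array([ 6.17919522e-04, -4.29512215e+01, -3.26122355e+01, -1.30276699e-04,
        5.42047856e-03, -1.36905024e-05]), 'tcp_pos': array([6.49444383e-01, 8.35373377e-05, 2.30181186e-01]), 'eef_rot': array([1.32986471e-04, 7.07777805e-01, 9.85970196e-05, 7.06435100e-01]), 'contact_force': array([ 0.65924403, -0.59159767, -0.16734011]), 'moment': array([ 0.05227884,  0.01115531, -0.0344561 ]), 'opening': 0.08534502701268964}
scene {'fx': 384.2868, 'fy': 384.2868, 'cx': 272.1615, 'cy': 213.4008, 'cam_to_world': [[-0.8252, 0.3185, -0.4664, 1.1218], [0.5647, 0.483, -0.6692, 0.8982], [0.0122, -0.8157, -0.5784, 0.7902], [0.0, 0.0, 0.0, 1.0]]}
side {'fx': 451.3937, 'fy': 451.3937, 'cx': 277.4353, 'cy': 216.2092, 'cam_to_world': [[0.8605, -0.2578, 0.4393, 0.0251], [-0.509, -0.4016, 0.7613, -0.8524], [-0.0198, -0.8788, -0.4768, 0.6594], [0.0, 0.0, 0.0, 1.0]]}
wrist {'fx': 326.789, 'fy': 326.789, 'cx': 281.392, 'cy': 210.8339, 'hand_eye': [[0.0001, -0.2779, 0.9606, -0.1435], [-0.0013, -0.9606, -0.2779, 0.0715], [1.0, -0.0012, -0.0005, 0.0005], [0.0, 0.0, 0.0, 1.0]]}
```

View pics/scene0.png

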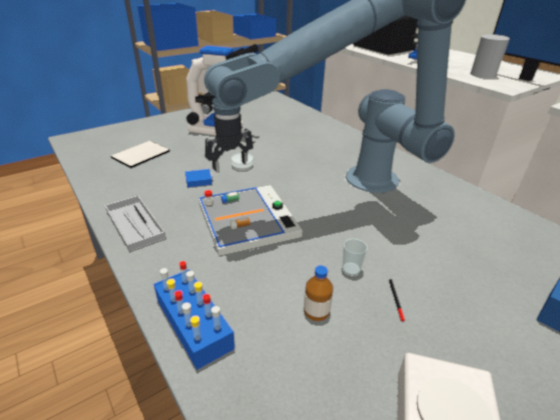

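View pics/wrist0.png

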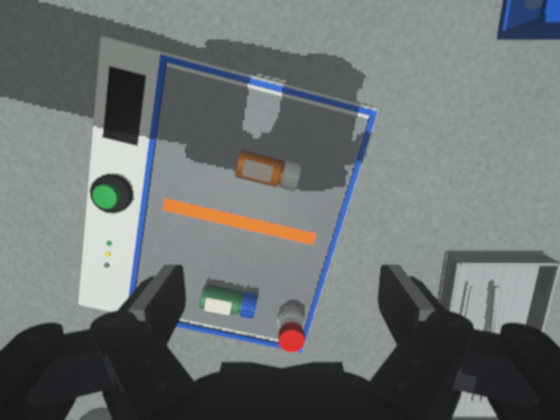

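View pics/side0.png

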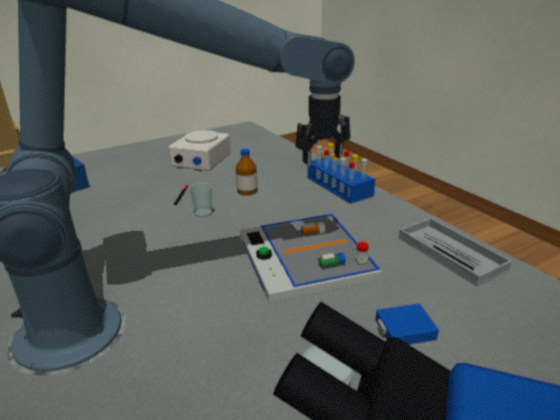

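The wrist view shows the amber vial around (265,168) with its cap to the right, the line from (163,205) to (315,239), the button at (106,196), the green vial at (228,300) and the jar at (290,335). The reader is yawed roughly -12°.

```bash
cat > h.py <<'E'
from workcell import monitor,get_image,camera_params
import cv2,numpy as np
from scipy.spatial.transform import Rotation as R
def grab(n="wrist"):
    s=monitor.get_state(); im=get_image(n); p=camera_params(n)
    if n=="wrist":
        T=np.eye(4);T[:3,:3]=R.from_quat(s["eef_rot"]).as_matrix();T[:3,3]=s["tcp_pos"];T=T@p["hand_eye"]
    else: T=np.array(p["cam_to_world"])
    return s,im,p,T
def ray(p,T,uv,z):
    uv=np.atleast_2d(uv).astype(float)
    d=np.c_[(uv[:,0]-p["cx"])/p["fx"],(uv[:,1]-p["cy"])/p["fy"],np.ones(len(uv))]@T[:3,:3].T
    return T[:3,3]+d*((z-T[2,3])/d[:,2])[:,None]
def mask(im,lo,hi):
    hsv=cv2.cvtColor(im,cv2.COLOR_BGR2HSV);m=cv2.inRange(hsv,np.array(lo),np.array(hi))
    n,l,st,c=cv2.connectedComponentsWithStats(m); k=1+np.argmax(st[1:,4]); return (l==k).astype(np.uint8)
def rect(m):
    c=max(cv2.findContours(m,0,2)[0],key=cv2.contourArea); return cv2.minAreaRect(c),cv2.boxPoints(cv2.minAreaRect(c))
def long_ends(b):
    b=b.reshape(4,2)
    if np.linalg.norm(b[0]-b[1])<np.linalg.norm(b[1]-b[2]): e=[(b[0]+b[1])/2,(b[2]+b[3])/2]
    else: e=[(b[1]+b[2])/2,(b[3]+b[0])/2]
    return np.array(sorted(e,key=lambda q:q[0]))
E
python3 - <<'E'
from h import *
s,im,p,T=grab()
hsv=cv2.cvtColor(im,cv2.COLOR_BGR2HSV)
for n,uv in dict(line=(200,213),amber=(244,160),label=(258,168),cap=(291,175),plate=(220,180),plate2=(300,100),btn=(104,196)).items(): print(n,hsv[uv[1],uv[0]])
def show(n,m,z):
    r,b=rect(m);e=long_ends(b);w=ray(p,T,e,z)
    d=w[1]-w[0];print(n,np.round(b.tolist(),0).tolist(),np.round(w,4).tolist(),"mid",w.mean(0).round(4),"len",np.linalg.norm(d).round(4),"yaw",np.degrees(np.arctan2(d[1],d[0])).round(2))
ml=mask(im,(8,190,200),(20,255,255));show("line",ml,.03)
ma=mask(im[:, :],(5,80,60),(18,189,220));show("amber",ma,.044)
mb=mask(im,(50,150,60),(75,255,255));show("btn",mb,.048)
c=cv2.moments(mb,True);print("btn c",ray(p,T,[c['m10']/c['m00'],c['m01']/c['m00']],.048))
cr=im[130:210,210:330];cv2.imwrite("pics/crop1.png",cv2.resize(cr,None,fx=6,fy=6,interpolation=2))
E
```

```text
line [ 14 188 229]
amber [ 13 103 139]
label [ 25  21 131]
cap [ 60   8 135]
plate [ 94  12 149]
plate2 [ 68   8 121]
btn [ 68 157 175]
line [[172.0, 209.0], [174.0, 202.0], [190.0, 206.0], [189.0, 213.0]] [[0.5313, -0.022, 0.03], [0.549, -0.0267, 0.03]] mid [ 0.5401 -0.0243  0.03  ] len 0.0182 yaw -14.9
amber [[233.0, 175.0], [240.0, 150.0], [286.0, 162.0], [279.0, 187.0]] [[0.6043, 0.0272, 0.044], [0.6505, 0.0149, 0.044]] mid [0.6274 0.021  0.044 ] len 0.0478 yaw -14.92
btn [[89.0, 190.0], [107.0, 182.0], [117.0, 203.0], [100.0, 212.0]] [[0.4631, 0.0038, 0.048], [0.4706, -0.0186, 0.048]] mid [ 0.4669 -0.0074  0.048 ] len 0.0236 yaw -71.53
btn c [[ 0.46701242 -0.00703167  0.048     ]]
```

View pics/crop1.png

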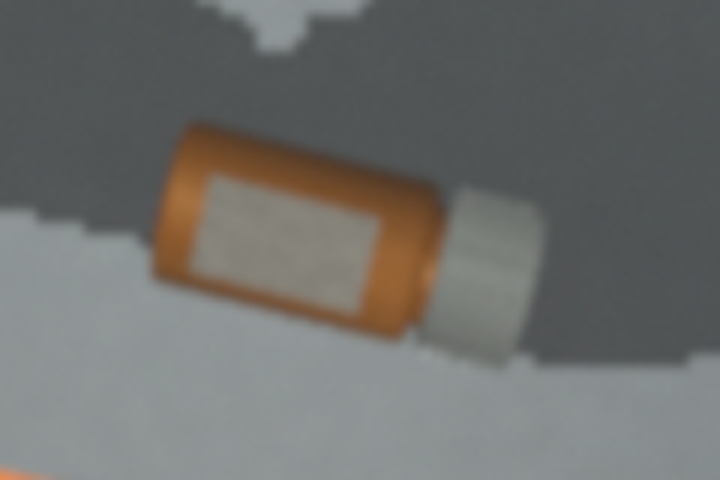

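```bash
python3 - <<'E'
from h import *
s,im,p,T=grab()
im2=im.copy();im2[:190]=0
ml=mask(im2,(8,130,120),(20,255,255))
r,b=rect(ml);L=ray(p,T,long_ends(b),.03)
V=ray(p,T,[(238.7,163.7),(298,178.3)],.044)
yaw=lambda w:np.degrees(np.arctan2(*(w[1]-w[0])[[1,0]]))
print(L,np.linalg.norm(L[1]-L[0]),yaw(L));print(V,np.linalg.norm(V[1]-V[0]),yaw(V))
u=(L[1]-L[0])[:2];u/=np.linalg.norm(u);n=np.array([-u[1],u[0]]);d=(V.mean(0)-L.mean(0))[:2]
print("line mid",L.mean(0),"vial along",d@u,"across",d@n)
B=ray(p,T,[(0,0)],.03)
g=mask(im,(60,80,40),(85,255,255))
E
```

```text
[[ 0.52070255 -0.01940219  0.03      ]
 [ 0.68620042 -0.06060177  0.03      ]] 0.17054896186332177 -13.979243012094493
[[0.60669944 0.0256725  0.044     ]
 [0.66675928 0.01069593 0.044     ]] 0.06189896700817996 -14.001765537276837
line mid [ 0.60345148 -0.04000198  0.03      ] vial along 0.018236237742752535 across 0.06450186385277167
```

The measured lengths (170.5 and 61.9 mm) match the real ones. The vial is 64.5 mm across from the line, +18 mm along it and already parallel. I'll use two slightly opened fingertips on the glass body and several short strokes.

Request:
apply_moves(commands=[[7,0,0,0.03,0.014,-0.01,0.012],[14,0,0,0.07,0.028,-0.0195,0.012],[14,0,0,0.11,0.028,-0.0195,0.012],[14,0,0,0.14,0.028,-0.0195,0.012],[14,0,0,0.145,0.028,-0.0195,0.012],[14,0,0,0.145,0.028,-0.0195,0.012],[14,0,0,0.145,0.028,-0.0195,0.012],[14,0,0,0.145,0.028,-0.0195,0.012]], force=30)

```text
time: 1.05
tcp_pos: [0.6322, 0.0277, 0.0889]
eef_rot: [0.086, 0.7, -0.086, 0.703]
contact_force: [-0.3, 0.3, -0.7]
opening: 0.0116
```

```bash
python3 - <<'E'
from h import *
s,im,p,T=grab();print(s["time"],s["tcp_pos"],s["contact_force"],s["opening"])
cv2.imwrite("pics/w1.png",im)
E
```

```text
1.05 [0.63223787 0.02773276 0.08885043] [-0.28815566  0.34964505 -0.69395164] 0.01155541482781398
```

View pics/w1.png

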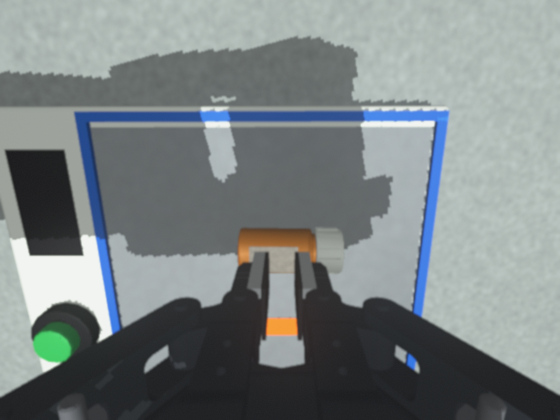

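The fingers sit above the glass body, cap at (330,250), axes aligned with the reader. Next I lower them gently to find contact.

Request:
apply_moves(commands=[[0,0,0,0.01,0,0,0.012],[0,0,0,0.018,0,0,0.012],[0,0,0,0.023,0,0,0.012],[0,0,0,0.024,0,0,0.012],[0,0,0,0.024,0,0,0.012]])

```text
time: 1.6
tcp_pos: [0.6302, 0.0281, 0.0617]
eef_rot: [0.086, 0.702, -0.086, 0.702]
contact_force: [0.1, 0.3, 0.6]
opening: 0.012
```

Request:
apply_moves(commands=[[0,0,0,0.001,0,0,0.012],[0,0,0,0.002,0,0,0.012],[0,0,0,0.002,0,0,0.012]])

```text
time: 1.9
tcp_pos: [0.6306, 0.028, 0.0604]
eef_rot: [0.086, 0.702, -0.086, 0.702]
contact_force: [-0.0, -0.4, -0.7]
opening: 0.0124
```

Request:
apply_moves(commands=[[0,0,0,0.001,0,0,0.012],[0,0,0,0.002,0,0,0.012],[0,0,0,0.002,0,0,0.012]])

```text
time: 2.2
tcp_pos: [0.6306, 0.028, 0.0584]
eef_rot: [0.086, 0.702, -0.086, 0.702]
contact_force: [0.9, -0.4, 0.5]
opening: 0.0119
```

Request:
apply_moves(commands=[[0,0,0,0.001,0,0,0.012],[0,0,0,0.001,0,0,0.012],[0,0,0,0.001,0,0,0.012]])

```text
time: 2.5
tcp_pos: [0.6307, 0.0281, 0.0581]
eef_rot: [0.086, 0.702, -0.086, 0.702]
contact_force: [-2.0, 0.6, 4.9]
opening: 0.0124
```

Contact reads 5 N. First stroke: 30 mm.

Request:
apply_moves(commands=[[0,0,0,0,-0.002,0,0.012],[0,0,0,0,-0.005,0,0.012],[0,0,0,0,-0.009,0,0.012],[0,0,0,0,-0.013,0,0.012],[0,0,0,0,-0.017,0,0.012],[0,0,0,0,-0.021,0,0.012],[0,0,0,0,-0.025,0,0.012],[0,0,0,0,-0.028,0,0.012],[0,0,0,0,-0.03,0,0.012],[0,0,0,0,-0.03,0,0.012],[0,0,0,0,-0.03,0,0.012]])

```text
time: 3.6
tcp_pos: [0.6232, -0.0011, 0.0582]
eef_rot: [0.086, 0.702, -0.086, 0.702]
contact_force: [-4.0, 1.2, 6.9]
opening: 0.0122
```

Request:
apply_moves(commands=[[0,0,0,-0.005,0,0,0.012],[0,0,0,-0.012,0,0,0.012],[0,0,0,-0.012,0.015,0,0.012],[0,0,0,-0.012,0.015,0,0.012],[0,0,0,-0.012,0.015,0,0.012]])

```text
time: 4.1
tcp_pos: [0.6268, 0.0141, 0.069]
eef_rot: [0.086, 0.702, -0.086, 0.702]
contact_force: [0.0, -0.9, -0.8]
opening: 0.0123
```

```bash
cat > chk.py <<'E'
from h import *
import sys
s,im,p,T=grab();print(s["time"],s["tcp_pos"],s["contact_force"])
cv2.imwrite(f"pics/{sys.argv[1]}.png",im)
hsv=cv2.cvtColor(im,cv2.COLOR_BGR2HSV)
m=cv2.inRange(hsv,(5,80,50),(20,255,255))
n,l,st,c=cv2.connectedComponentsWithStats(m)
L0=np.array([0.60345,-0.0400]);a=np.radians(-13.98);u=np.array([np.cos(a),np.sin(a)]);nn=np.array([-u[1],u[0]])
for i in range(1,n):
    if st[i,4]<30: continue
    mm=(l==i).astype(np.uint8);x,y,w,h,_=st[i]
    for z in(.03,.044):
        q=ray(p,T,[(x,y+h/2),(x+w,y+h/2),(x+w/2,y),(x+w/2,y+h)],z)[:,:2]-L0
        print(st[i].tolist(),z,"along",(q@u)[:2].round(4),"across top/bot",(q@nn)[2:].round(4))
E
python3 chk.py w2
```

```text
4.1 [0.6267717  0.01414376 0.06899716] [ 0.0146418  -0.89746546 -0.83594639]
[237, 241, 87, 49, 2304] 0.03 along [-0.0175  0.0357] across top/bot [0.0582 0.0254]
[237, 241, 87, 49, 2304] 0.044 along [-0.0154  0.0337] across top/bot [0.0637 0.0334]
[133, 316, 9, 7, 41] 0.03 along [-0.0859 -0.0801] across top/bot [0.0068 0.0016]
[133, 316, 9, 7, 41] 0.044 along [-0.0785 -0.0732] across top/bot [0.0162 0.0114]
[265, 316, 34, 20, 665] 0.03 along [-0.001  0.021] across top/bot [ 0.0068 -0.0083]
[265, 316, 34, 20, 665] 0.044 along [-0.0002  0.0202] across top/bot [0.0162 0.0023]
```

View pics/w2.png

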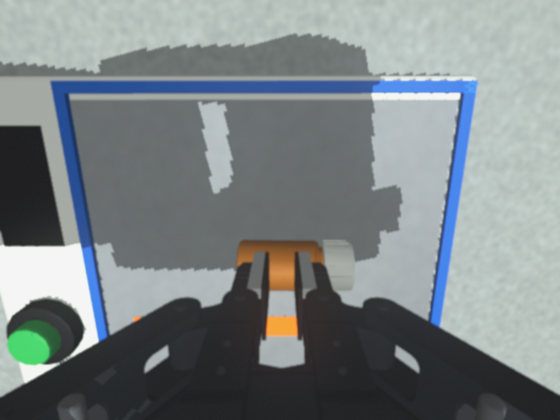

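The vial rolled about 15.5 mm and stayed parallel; it is now about 49 mm from the line. Repeat.

Request:
apply_moves(commands=[[0,0,0,0.006,0,0,0.012],[0,0,0,0.011,0,0,0.012],[0,0,0,0.012,0,0,0.012],[0,0,0,0.012,-0.002,0,0.012],[0,0,0,0.012,-0.006,0,0.012],[0,0,0,0.012,-0.011,0,0.012],[0,0,0,0.012,-0.016,0,0.012],[0,0,0,0.012,-0.021,0,0.012],[0,0,0,0.012,-0.026,0,0.012],[0,0,0,0.012,-0.03,0,0.012],[0,0,0,0.012,-0.032,0,0.012],[0,0,0,0.012,-0.032,0,0.012]])

```text
time: 5.35
tcp_pos: [0.6188, -0.0179, 0.0581]
eef_rot: [0.086, 0.702, -0.086, 0.701]
contact_force: [-4.4, 0.6, 9.6]
opening: 0.0121
```

Request:
apply_moves(commands=[[0,0,0,0,0,0,0.012],[0,0,0,-0.005,0,0,0.012],[0,0,0,-0.012,0,0,0.012],[0,0,0,-0.012,0.016,0,0.012],[0,0,0,-0.012,0.016,0,0.012],[0,0,0,-0.012,0.016,0,0.012]])

```text
time: 5.95
tcp_pos: [0.6229, -0.0013, 0.0689]
eef_rot: [0.086, 0.702, -0.086, 0.702]
contact_force: [-0.4, -0.3, 0.1]
opening: 0.012
```

```bash
python3 chk.py w3
```

```text
5.95 [ 0.62285032 -0.00130326  0.06888286] [-0.39781819 -0.29758129  0.08091638]
[236, 241, 88, 50, 2345] 0.03 along [-0.0182  0.0356] across top/bot [0.0423 0.0088]
[236, 241, 88, 50, 2345] 0.044 along [-0.016   0.0336] across top/bot [0.0478 0.0169]
[130, 294, 95, 22, 1221] 0.03 along [-0.0865 -0.0262] across top/bot [ 0.0067 -0.0091]
[130, 294, 95, 22, 1221] 0.044 along [-0.0791 -0.0235] across top/bot [0.015  0.0003]
[266, 294, 32, 21, 648] 0.03 along [-0.0002  0.0201] across top/bot [ 0.0067 -0.0084]
[266, 294, 32, 21, 648] 0.044 along [0.0006 0.0193] across top/bot [0.015 0.001]
[338, 294, 66, 15, 624] 0.03 along [0.0453 0.087 ] across top/bot [ 0.0067 -0.004 ]
[338, 294, 66, 15, 624] 0.044 along [0.0426 0.0811] across top/bot [0.015  0.0051]
```

Request:
apply_moves(commands=[[0,0,0,0.006,0,0,0.012],[0,0,0,0.011,0,0,0.012],[0,0,0,0.012,0,0,0.012],[0,0,0,0.012,-0.002,0,0.012],[0,0,0,0.012,-0.006,0,0.012],[0,0,0,0.012,-0.011,0,0.012],[0,0,0,0.012,-0.016,0,0.012],[0,0,0,0.012,-0.021,0,0.012],[0,0,0,0.012,-0.026,0,0.012],[0,0,0,0.012,-0.03,0,0.012],[0,0,0,0.012,-0.032,0,0.012],[0,0,0,0.012,-0.032,0,0.012]])

```text
time: 7.2
tcp_pos: [0.6149, -0.0335, 0.0581]
eef_rot: [0.086, 0.702, -0.086, 0.701]
contact_force: [-5.3, 1.2, 9.2]
opening: 0.0119
```

Request:
apply_moves(commands=[[0,0,0,0,0,0,0.012],[0,0,0,-0.005,0,0,0.012],[0,0,0,-0.012,0,0,0.012],[0,0,0,-0.04,0.016,0,0.012],[0,0,0,-0.04,0.016,0,0.012],[0,0,0,-0.04,0.016,0,0.012]])

```text
time: 7.8
tcp_pos: [0.6196, -0.0177, 0.0978]
eef_rot: [0.086, 0.701, -0.086, 0.702]
contact_force: [-0.1, -0.3, -0.3]
opening: 0.0123
```

```bash
python3 chk.py w4
```

```text
7.8 [ 0.61957341 -0.01765735  0.09777654] [-0.13630059 -0.34231185 -0.29856896]
[144, 224, 172, 47, 4682] 0.03 along [-0.0851  0.0345] across top/bot [ 0.0267 -0.0085]
[144, 224, 172, 47, 4682] 0.044 along [-0.0788  0.0329] across top/bot [ 0.0314 -0.0015]
[325, 251, 65, 20, 963] 0.03 along [0.0412 0.087 ] across top/bot [ 0.0067 -0.0086]
[325, 251, 65, 20, 963] 0.044 along [0.0391 0.0819] across top/bot [ 0.0127 -0.0016]
```

View pics/w4.png

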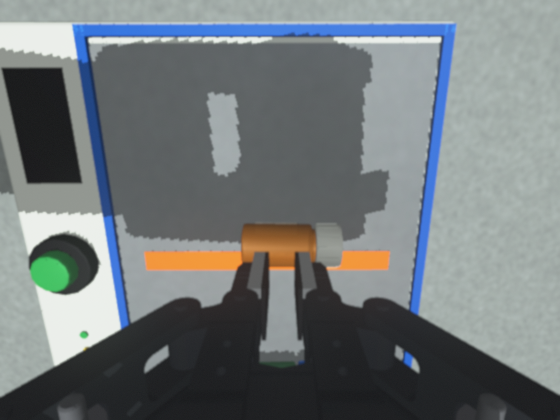

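The vial is now about 16.5 to 17 mm off, at (290,245), with the line centre at row 260. Last main stroke, 33 mm, then back away for a clear view.

Request:
apply_moves(commands=[[0,0,0,0.025,0,0,0.012],[0,0,0,0.037,0,0,0.012],[0,0,0,0.04,0,0,0.012],[0,0,0,0.04,0,0,0.012],[0,0,0,0.04,-0.003,0,0.012],[0,0,0,0.04,-0.008,0,0.012],[0,0,0,0.04,-0.014,0,0.012],[0,0,0,0.04,-0.02,0,0.012],[0,0,0,0.04,-0.026,0,0.012],[0,0,0,0.04,-0.031,0,0.012],[0,0,0,0.04,-0.033,0,0.012],[0,0,0,0.04,-0.033,0,0.012]])

```text
time: 9.05
tcp_pos: [0.6093, -0.0497, 0.0579]
eef_rot: [0.086, 0.704, -0.086, 0.7]
contact_force: [-11.3, 0.7, 15.2]
opening: 0.0122
```

Request:
apply_moves(commands=[[0,0,0,0,0,0,0.012],[0,0,0,-0.005,0,0,0.012],[0,0,0,-0.015,0,0,0.012],[0,0,0,-0.06,0,0,0.012],[0,0,0,-0.09,-0.04,0,0.012],[0,0,0,-0.09,-0.07,0,0.012],[0,0,0,-0.09,-0.07,0,0.012],[0,0,0,-0.09,-0.07,0,0.012]])

```text
time: 9.85
tcp_pos: [0.5938, -0.1178, 0.1469]
eef_rot: [0.087, 0.702, -0.086, 0.701]
contact_force: [-0.0, -0.2, -0.1]
opening: 0.012
```

```bash
python3 chk.py w5; python3 -c "
import cv2;im=cv2.imread('pics/w5.png');cv2.imwrite('pics/w5c.png',cv2.resize(im[100:300,130:400],None,fx=2.9,fy=2.9,interpolation=2))"
```

```text
9.85 [ 0.59379304 -0.11780046  0.14689151] [-0.01545769 -0.1804996  -0.06745455]
[156, 85, 158, 41, 4449] 0.03 along [-0.0855  0.0344] across top/bot [ 0.0164 -0.0133]
[156, 85, 158, 41, 4449] 0.044 along [-0.0804  0.0331] across top/bot [ 0.0151 -0.0129]
[337, 97, 46, 21, 902] 0.03 along [0.0519 0.0869] across top/bot [ 0.0076 -0.0076]
[337, 97, 46, 21, 902] 0.044 along [0.0497 0.0827] across top/bot [ 0.0068 -0.0076]
```

View pics/w5c.png

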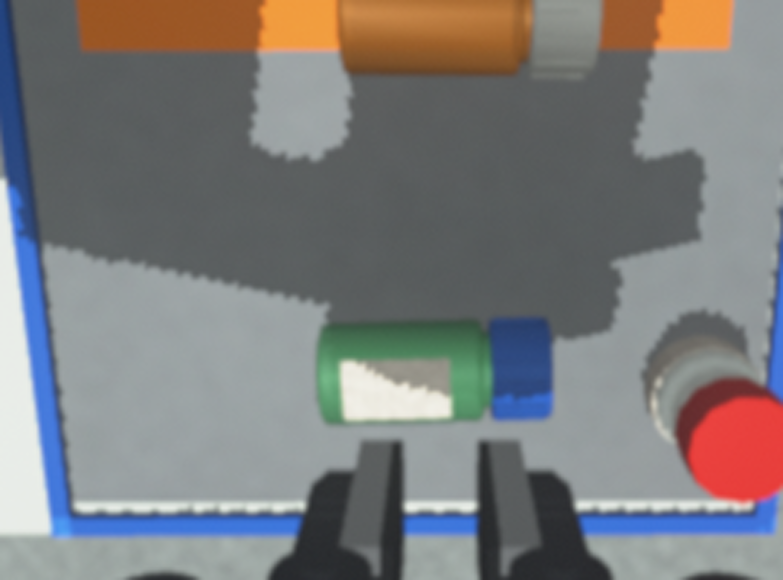

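The vial lies over the line and looks parallel, with the green vial and jar untouched. I'll fit its midline per column against the line's.

```bash
cat > fit.py <<'E'
from h import *
im=None
s,im,p,T=grab();cv2.imwrite("pics/fit.png",im)
sat=cv2.cvtColor(im,cv2.COLOR_BGR2HSV)[:,:,1].astype(float)
L0=np.array([0.60345,-0.0400]);a=np.radians(-13.98);u=np.array([np.cos(a),np.sin(a)]);nn=np.array([-u[1],u[0]])
def prof(A,z,ch,th):  # columns at 'along' positions A; edges by threshold with subpixel
    out=[]
    for al in A:
        B=np.linspace(-.03,.03,601)
        W=np.c_[L0+al*u+B[:,None]*nn,np.full(601,z)]
        c=(np.linalg.inv(T)@np.c_[W,np.ones(601)].T)[:3]
        x=(c[0]/c[2]*p["fx"]+p["cx"]).astype(np.float32);y=(c[1]/c[2]*p["fy"]+p["cy"]).astype(np.float32)
        v=cv2.remap(ch.astype(np.float32),x[None],y[None],1)[0]
        k=np.where(v>th)[0]; out.append((al,B[k[0]]*1e3,B[k[-1]]*1e3,(B[k[0]]+B[k[-1]])*500))
    return np.array(out).round(2)
print("line",prof([-.07,-.055,-.04,.06,.07,.08],.03,sat,80).tolist())
V=prof(np.arange(-.010,.024,.004),.044,sat,80);print("vial",V.tolist());print("tilt deg",np.degrees(np.polyfit(V[:,0]*1e3,V[:,3],1)[0]))
E
python3 fit.py
```

```text
line [[-0.07, -6.7, 7.7, 0.5], [-0.06, -6.7, 7.7, 0.5], [-0.04, -6.8, 7.9, 0.55], [0.06, -6.8, 7.8, 0.5], [0.07, -6.8, 7.8, 0.5], [0.08, -6.7, 7.8, 0.55]]
vial [[-0.01, -12.2, 14.9, 1.35], [-0.01, -12.2, 15.4, 1.6], [-0.0, -12.4, 15.4, 1.5], [0.0, -12.4, 15.2, 1.4], [0.01, -12.5, 15.2, 1.35], [0.01, -12.5, 15.2, 1.35], [0.01, -12.6, 15.1, 1.25], [0.02, -12.6, 14.9, 1.15], [0.02, -12.6, 14.7, 1.05]]
tilt deg -0.7099694417925421
```

The vial axis is about 0.9 mm from the line's centre and the tilt is under 1°, which is good enough. Next, close the fingers and go towards the button, checking its position from near.

Request:
apply_moves(commands=[[0,0,0,0,0,-0.04,0],[0,0,0,0,0,-0.08,0],[0,0,0,0,0,-0.12,0],[0,0,0,0,0,-0.15,0],[0,0,0,0,0,-0.15,0],[0,0,0,0,0,-0.15,0],[0,0,0,0,0,-0.15,0]])

```text
time: 10.65
tcp_pos: [0.4496, -0.0812, 0.1476]
eef_rot: [0.086, 0.702, -0.086, 0.702]
contact_force: [0.6, 0.5, -0.5]
opening: 0.0004
```

```bash
python3 - <<'E'
from h import *
s,im,p,T=grab();cv2.imwrite("pics/w6.png",im)
m=mask(im,(50,120,50),(78,255,255));c=cv2.moments(m,True);uv=[c['m10']/c['m00'],c['m01']/c['m00']]
b=ray(p,T,uv,.048)[0];d=b-s["tcp_pos"];print(uv,m.sum(),b,s["tcp_pos"],"tool axes",R.from_quat(s["eef_rot"]).inv().apply(d))
E
```

```text
[283.50854271356786, 107.40502512562814] 995 [ 0.47004751 -0.00627228  0.048     ] [ 0.44960462 -0.08118541  0.1475785 ] tool axes [0.09957605 0.07763686 0.0017015 ]
```

View pics/w6.png

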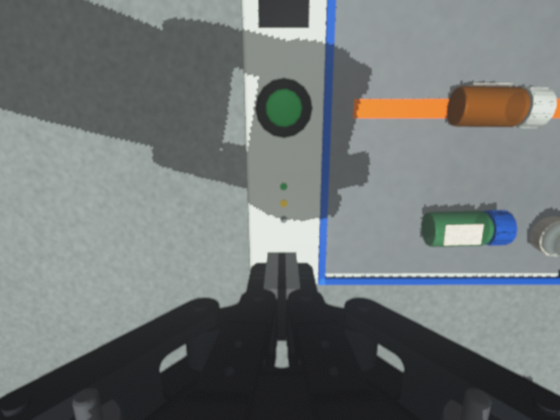

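The button is at pixel (283,107), directly ahead: +77.5 mm in y and 2 mm in z.

Request:
apply_moves(commands=[[0,0,0,0,0.03,0.002,0],[0,0,0,0,0.06,0.002,0],[0,0,0,0,0.0775,0.002,0],[0,0,0,0.04,0.0775,0.002,0],[0,0,0,0.075,0.0775,0.002,0],[0,0,0,0.09,0.0775,0.002,0],[0,0,0,0.094,0.0775,0.002,0],[0,0,0,0.094,0.0775,0.002,0],[0,0,0,0.094,0.0775,0.002,0]])

```text
time: 11.6
tcp_pos: [0.4707, -0.0069, 0.0544]
eef_rot: [0.086, 0.701, -0.086, 0.703]
contact_force: [-0.0, 0.7, -0.4]
opening: -0.0
```

Request:
apply_moves(commands=[[0,0,0,0.002,0,0,0],[0,0,0,0.004,0,0,0],[0,0,0,0.006,0,0,0],[0,0,0,0.008,0,0,0],[0,0,0,0.009,0,0,0],[0,0,0,0.009,0,0,0]])

```text
time: 12.2
tcp_pos: [0.4707, -0.0069, 0.0459]
eef_rot: [0.086, 0.701, -0.086, 0.703]
contact_force: [-1.3, 1.2, 10.6]
opening: -0.0002
```

Request:
apply_moves(commands=[[0,0,0,0.001,0,0,0],[0,0,0,0.002,0,0,0],[0,0,0,0.002,0,0,0]])

```text
time: 12.5
tcp_pos: [0.4709, -0.0069, 0.0456]
eef_rot: [0.086, 0.702, -0.086, 0.702]
contact_force: [-8.7, 1.7, 28.2]
opening: -0.0
```

```bash
python3 - <<'E'
from h import *
s=monitor.get_state();print(s["tcp_pos"],s["contact_force"],s["moment"])
im=get_image("side");x,y=264,252
cv2.imwrite("pics/s7.png",cv2.resize(im[190:310,200:360],None,fx=5,fy=5,interpolation=2))
E
```

```text
[ 0.47094467 -0.00694137  0.045612  ] [-8.74810002  1.66707047 28.22252444] [0.22024829 1.56614857 0.00611355]
```

View pics/s7.png

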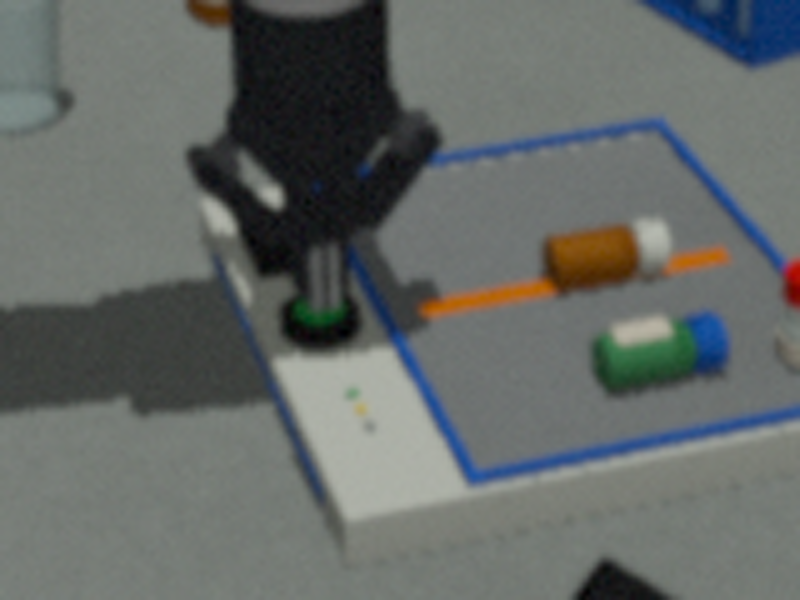

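It stops hard at z=0.0456, which is higher than the expected 0.042. I'll back off and take a force profile.

Request:
apply_moves(commands=[[0,0,0,-0.005,0,0,0],[0,0,0,-0.009,0,0,0],[0,0,0,-0.009,0,0,0],[0,0,0,-0.009,0,0,0]])

```text
time: 12.95
tcp_pos: [0.4692, -0.0065, 0.051]
eef_rot: [0.086, 0.702, -0.086, 0.702]
contact_force: [2.3, 0.0, 2.1]
opening: -0.0003
```

Request:
apply_moves(commands=[[0,0,0,0.0015,0,0,0],[0,0,0,0.0015,0,0,0],[0,0,0,0.0015,0,0,0]])

```text
time: 13.25
tcp_pos: [0.4692, -0.0065, 0.0496]
eef_rot: [0.086, 0.702, -0.086, 0.702]
contact_force: [1.3, 0.1, 2.6]
opening: 0.0
```

Request:
apply_moves(commands=[[0,0,0,0.0015,0,0,0],[0,0,0,0.0015,0,0,0],[0,0,0,0.0015,0,0,0]])

```text
time: 13.55
tcp_pos: [0.4692, -0.0065, 0.0482]
eef_rot: [0.086, 0.702, -0.086, 0.702]
contact_force: [0.1, -1.3, 4.4]
opening: -0.0004
```

Request:
apply_moves(commands=[[0,0,0,0.0015,0,0,0],[0,0,0,0.0015,0,0,0],[0,0,0,0.0015,0,0,0]])

```text
time: 13.85
tcp_pos: [0.4693, -0.0065, 0.0468]
eef_rot: [0.086, 0.702, -0.086, 0.702]
contact_force: [-0.8, -0.3, 4.4]
opening: -0.0002
```

Request:
apply_moves(commands=[[0,0,0,0.0015,0,0,0],[0,0,0,0.0015,0,0,0],[0,0,0,0.0015,0,0,0]])

```text
time: 14.15
tcp_pos: [0.4693, -0.0065, 0.0459]
eef_rot: [0.086, 0.702, -0.086, 0.702]
contact_force: [-2.9, 0.8, 11.0]
opening: 0.0001
```

That profile is the spring: force rises to about 5 N from z≈0.052 to 0.046 (6 mm), then a hard stop. So the button was pressed fully down, and the shut fingertips reach about 4 mm past the nominal tip. Release, then do the final checks.

Request:
apply_moves(commands=[[0,0,0,0.001,0,0,0],[0,0,0,0.001,0,0,0],[0,0,0,-0.005,0,0,0],[0,0,0,-0.02,0,0,0],[0,0,0,-0.06,0,0,0],[0,0,0,-0.1,0,0,0],[0,0,0,-0.1,-0.04,0.03,0],[0,0,0,-0.1,-0.0775,0.06,0],[0,0,0,-0.1,-0.0775,0.09,0],[0,0,0,-0.1,-0.0775,0.09,0],[0,0,0,-0.1,-0.0775,0.09,0],[0,0,0,-0.1,-0.0775,0.09,0]])

```text
time: 15.35
tcp_pos: [0.5367, -0.1026, 0.1443]
eef_rot: [0.086, 0.703, -0.086, 0.701]
contact_force: [0.7, -0.4, -0.6]
opening: 0.0001
```

```bash
python3 fit.py; python3 -c "
from workcell import monitor as m;s=m.get_state();print(s['time'],s['tcp_pos'],s['contact_force'])"
```

```text
line [[-0.07, -7.0, 7.8, 0.4], [-0.06, -7.0, 7.7, 0.35], [-0.04, -7.0, 7.7, 0.35], [0.06, -6.9, 7.9, 0.5], [0.07, -6.9, 7.9, 0.5], [0.08, -7.0, 7.9, 0.45]]
vial [[-0.01, -12.2, 15.2, 1.5], [-0.01, -12.2, 15.2, 1.5], [-0.0, -12.4, 15.2, 1.4], [0.0, -12.4, 15.2, 1.4], [0.01, -12.1, 15.1, 1.5], [0.01, -12.1, 14.9, 1.4], [0.01, -12.3, 14.8, 1.25], [0.02, -12.3, 14.7, 1.2], [0.02, -12.3, 14.5, 1.1]]
tilt deg -0.5916412014937853
15.4 [ 0.53680512 -0.10256039  0.14455863] [-0.00564848  0.57394     0.17423775]
```

View pics/fit.png

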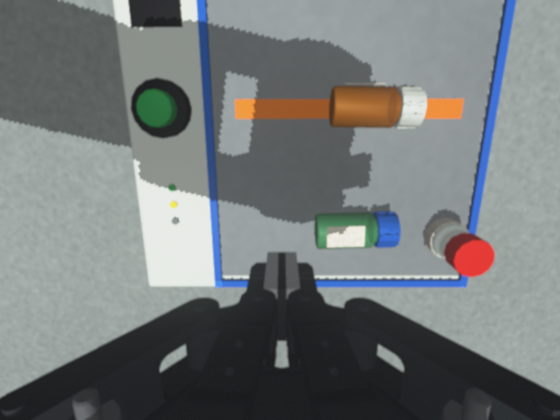

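The vial at (378,107) lies over the line (row 109), about 1 mm off centre, and the button is back up at (156,108). The green vial and the jar are undisturbed, and the arm is clear of everything.

```bash
python3 -c "
from workcell import workorder;print(workorder.job_done())"
```

```text
the job is handed in; nothing more can be done
None
```

The amber vial now rests along the orange line. I rolled it there in four fingertip strokes, then pressed the start button fully down and let go. The job was handed in at about 15 s.

- **Vial:** in the last image its axis is about 1 mm off the line's centre and about 0.6° off parallel. Along the line it sits about 15 mm towards the cap end from the line's middle. It started about 18 mm off, and sideways rolling cannot correct that.
- **Button:** the hard stop came at a measured z of 0.046 m instead of the expected 0.042 m, so I backed off and checked. The force rose to about 4.4 N from z≈0.052 m, then hit a hard stop after about 6 mm, so I took it as fully down. The button was therefore pressed twice without the fingers fully lifting off, with a peak force of about 28 N.
- **Other things:** in the last image the green vial and the jar look undisturbed, and the arm is clear of everything with no contact force. I did not re-check the beaker, bottle, dishes, slide box or marker in a final picture. The arm worked only over or beside the reader.

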